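# Right the dye dropper and hold the viewer's filter cover open

### The arm

A 7-joint arm with a two-finger parallel gripper is mounted at the origin on a cart in front of the work surface, level with it; the furniture and walls round the work are solid. World frame = base frame: x ahead of the robot, y to its left, z up, the work surface at z = 0. Lengths are in m, angles in rad, forces in N, time in s.
With the tool pointing down it reaches from about 0.425 to 0.925 m from the base axis. Payload 6.8 kg.
Tool frame: the origin (TCP) lies between the finger pads; the fingertips stand 11 mm ahead of it and the grasp point (between the pads) lies 8 mm behind it; z points along the fingers, y is the line along which they close (so a half turn about z gives the same grasp; the last joint's range is limited). The gripper opens to 85 mm and grips with 20 to 120 N. Pads are 22 mm wide; open, the fingers measure 114 mm over their backs; the gripper's body (76 mm by 85 mm) begins 54 mm behind the grasp point. The pads swing forward as they close: fully open they stand 13 mm farther back than shut.
Start: joints at [1.185, 0.477, 0.022, 1.555, -0.011, 1.109, -0.083], TCP at [0.185, -0.649, 0.242] pointing down, gripper open.
Joint ranges: [-2.96, 2.96], [-0.34, 2.1], [-1.41, 1.46], [0.24, 2.44], [-1.37, 4.51], [0.17, 1.92], [-2.96, 2.96]. Speed limits (rad/s): [2.39, 2.39, 3.14, 3.14, 3.14, 3.14, 3.14].

### API

Orientations are given as a unit quaternion [w, x, y, z].
In Python, from cell import env gives the robot as it stands. Calls block until the motion is done:
- env.reach(position, orientation): joint-space move of the TCP to a pose.
- env.movel(position, velocity=0.15, rot=None, stop_force=None): straight line of the TCP; rot=None keeps the orientation; velocity is the mean speed in m/s. With stop_force (N) it stops when the force on the tool has changed by that much, and returns True; else False.
- env.goto_joints(angles): joint-space move.
- env.grip(opening, f_grip=None): finger opening in m; f_grip is the grip in N (None keeps the last); returns when the fingers have stopped.
- env.dwell(seconds).
- env.inverse_kinematics(position, orientation): joint angles nearest the present ones, or None.
- env.camera(name): name is "side" or "top"; returns the picture (400x640x3 uint8, blue, green, red); there is no depth.
- env.calibration(name): a dict with "fx", "fy", "cx", "cy" (pixels), "rvec" (rotation vector, rad) and "tvec" (3), from world to camera coordinates, as OpenCV has them. Camera axes: x right, y down, z forward; pixel columns grow to the right and rows downward; lengths in m; the calibration is good to about 2 mm. A picture is of the moment at which its call begins. calibration takes no time and is no camera call.
A pose or a line that the arm cannot do raises env.PlanningError and nothing moves.
- env.job_done(): hands the job in; it is judged then, once.
Readings, each from a call of its own:
- env.get_time(): time.
- env.get_qpos(): joint angles.
- env.get_joint_velocities(): joint speeds.
- env.get_joint_torque(): joint torques, N m.
- env.get_tcp_pos(): TCP position.
- env.get_orientation(): TCP orientation.
- env.get_force(): force on the tool from outside, world axes, zero at the start.
- env.get_torque(): the same for the moment, N m.
- env.get_opening(): finger opening in m.
- env.get_gripper_force(): force on a finger pad.
Only numpy, scipy, OpenCV 4.12 (cv2) and the standard library are available. Lean on these libraries where they do the work, as an engineer would, in place of code of your own. Each camera call takes 0.05 s, during which the arm holds its last target. There are 200 camera calls.

### The job

I am about to add dye to the tube strip that sits under the tinted cover of the blue-light viewer. Stand the toppled dropper bottle upright on the bench about where it lies and let go of it, so that I can reach it; then lift the viewer's cover by its handle bar to 50 degrees from shut (within 5 degrees) and finish still holding it steady there, because its spring closes it and I need both hands while I watch through it. Leave the other things on the bench where they are.

Things in the scene. Friction and masses are not known exactly. Their poses are not given: they have to be found in the camera images.
- viewer: low white lab instrument (blue-light viewer), housing 176 (x) x 216 (y) x 53 mm high, fixed to the bench; a lit glass in its top carries a white tube strip in a small rack. Origin at the centre of its underside on the bench, z up; its front panel and the cover's handle face its own -x, the cover's hinge lies along its rear (+x) edge.
- cover_hinge (a point): middle of the cover's hinge axis, fixed on the viewer at (94, 0, 54) mm of its frame; the axis runs along the viewer's y. Axes as the viewer's.
- cover (a joint): angle of the tinted clear-plastic hood (shut: 176 x 206 mm, 26 mm deep, top 86 mm above the bench) about its rear hinge: 0 = shut, grows as the front rises, stop at 1.45 rad. 50 degrees = 0.873 rad. Weight (0.26 kg) and a spring shut it from every angle; it takes about 2 N at the handle to hold it up.
- handle (a point): middle of the cover's handle: round black bar, 10 mm thick, 100 mm long, parallel to the viewer's y, on two arms at its ends, 33 mm clear in front of the hood's front wall. Shut: its axis is 71 mm above the bench, 222 mm in front of the hinge axis and 17 mm above it. It circles round the hinge and turns with the cover (axes as the viewer's when shut). The bar can turn between finger pads.
- dropper: small round brown dropper bottle with a black cap and rubber teat, 102 mm long, about 0.07 kg, lying on its side at the start. Origin at the centre of its base (16 mm above the bench while it lies), its z axis runs from the base to the teat: body 32 mm across from z = 0 to 70 mm, cap 24 mm across up to 77 mm, teat 12 mm across up to 102 mm.
- tape_roll: roll of masking tape, 102 mm across, 25 mm high, loose bystander; origin at the centre of its underside
- marker: black-capped white marker pen, 135 mm long, 17 mm thick, loose bystander; origin at the middle of its underside
- notes: block of sticky notes 70 x 70 x 16 mm, loose bystander; origin at the centre of its underside
- tip_box: pipette tip box with a clear lid, 72 x 122 x 71 mm high, loose bystander; origin at the centre of its underside
- tubes: rack of capped micro tubes, 62 x 200 x 46 mm, loose bystander near the rear of the bench; origin at the centre of its underside
- tube_a: one capped micro tube lying on the bench, 42 x 20 x 13 mm, loose bystander; origin at the middle of its underside

How it is judged:
On the way, in this order (a step that is already met when the one before it is completed fails the run):
1. the dropper bottle stands upright on the bench, let go and at rest, with the cover still shut (angle between dropper's own z axis and vertical below 0.1 rad and height (world z) of dropper below 0.006 m and linear speed of dropper below 0.02 m/s and distance of dropper from where it was at the start of the episode below 0.15 m and contact force between each of the arm, the fingers and dropper below 0.05 N and value of joint cover below 0.1 rad), for 0.3 s.
2. the cover is being lifted (value of joint cover above 0.3 rad and angle between dropper's own z axis and vertical below 0.1 rad), for 0.1 s.
At the end, for the whole second after the job is handed in: the cover is held still by the fingers at 45 to 55 degrees from shut, by nothing else, while the dropper bottle stands upright (within 6 degrees) and untouched on the bench within 150 mm of where it lay (value of joint cover between 0.785 and 0.96 rad and velocity of joint cover between -0.05 and 0.05 rad/s and contact force between the fingers and cover above 0.5 N and contact force between dropper and viewer below 0.05 N and angle between dropper's own z axis and vertical below 0.1 rad and height (world z) of dropper below 0.006 m and linear speed of dropper below 0.02 m/s and distance of dropper from where it was at the start of the episode below 0.15 m and contact force between each of the arm, the fingers and dropper below 0.05 N); the arm keeps its last pose, push and grip.
It fails at once if another thing on the bench was pushed more than 30 mm (distance of any of tape_roll, marker, notes, tip_box, tubes, tube_a from where it was at the start of the episode above 0.03 m).
It also fails if it takes over 58 s, if anything falls off the work surface, if the arm or the gripper's body presses on something with over 40 N, if the wrist force passes 120 N, or if a joint passes its speed limit or range.

## Working session

There is one attempt and no reset: what is moved stays moved. The work goes in short steps, each a Python script; the robot and the scene stay as the last script left them, time stands still between calls to the robot, and variables do not carry over. Pictures are saved under pics/ and viewed, at most 10 in all, crops included, and the job is handed in when it is done.

```bash
ls; mkdir -p pics; python3 - <<'E'
from cell import env
import cv2
for n in("side","top"):
    cv2.imwrite(f"pics/{n}0.png",env.camera(n)); print(env.calibration(n))
print(env.get_time(),env.get_tcp_pos(),env.get_orientation())
E
```

```text
cell.py
pics
{'fx': 366.60118618072767, 'fy': 366.60118618072767, 'cx': 315.15618735630807, 'cy': 198.75538057385484, 'rvec': array([ 2.27929932,  0.06374011, -0.01555885]), 'tvec': array([-0.55990303,  0.02740116,  1.19194415])}
{'fx': 510.27628668228135, 'fy': 510.27628668228135, 'cx': 309.06924969233086, 'cy': 201.64241306037349, 'rvec': array([ 2.16796826, -2.12603051,  0.1637388 ]), 'tvec': array([-0.04106092,  0.56137266,  1.32901456])}
0.1 [ 0.18497249 -0.64863828  0.24144638] [-7.74432725e-04  9.90369809e-01  1.38444980e-01 -1.73433013e-04]
```

View pics/top0.png

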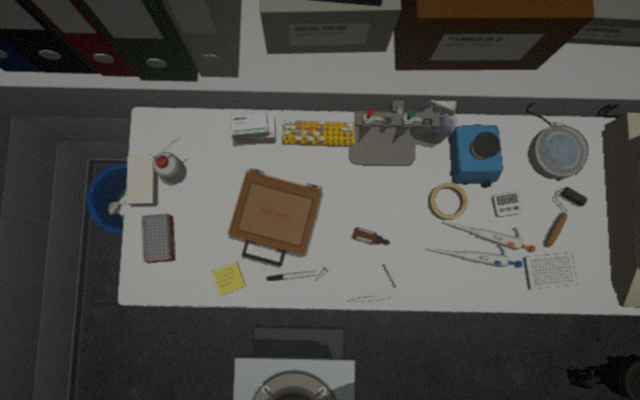

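View pics/side0.png

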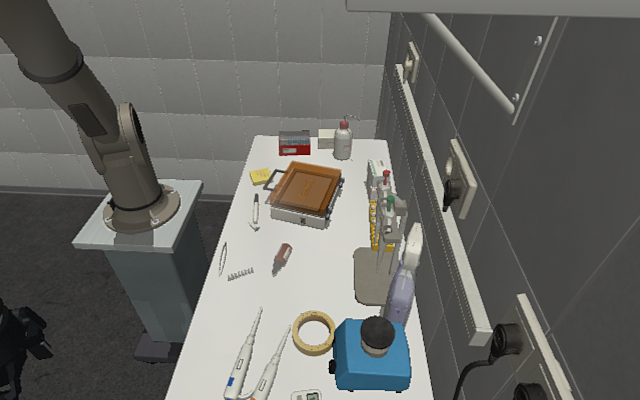

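The top view shows the viewer at about (276,213), its handle at (263,255), the dropper at (370,237) with the teat to the right, and the marker in front of the handle. In the side view the dropper is at (283,257) and the viewer at (305,193). I'll take enlarged crops next.

```bash
python3 - <<'E'
import cv2,numpy as np
a=cv2.imread("pics/top0.png")[155:305,205:405];b=cv2.imread("pics/side0.png")[150:290,210:390]
a=cv2.convertScaleAbs(a,alpha=1.5)
cv2.imwrite("pics/topc.png",cv2.resize(a,None,fx=4,fy=4,interpolation=cv2.INTER_CUBIC))
cv2.imwrite("pics/sidec.png",cv2.resize(b,None,fx=4,fy=4,interpolation=cv2.INTER_CUBIC))
E
```

```text
(no output)
```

View pics/topc.png

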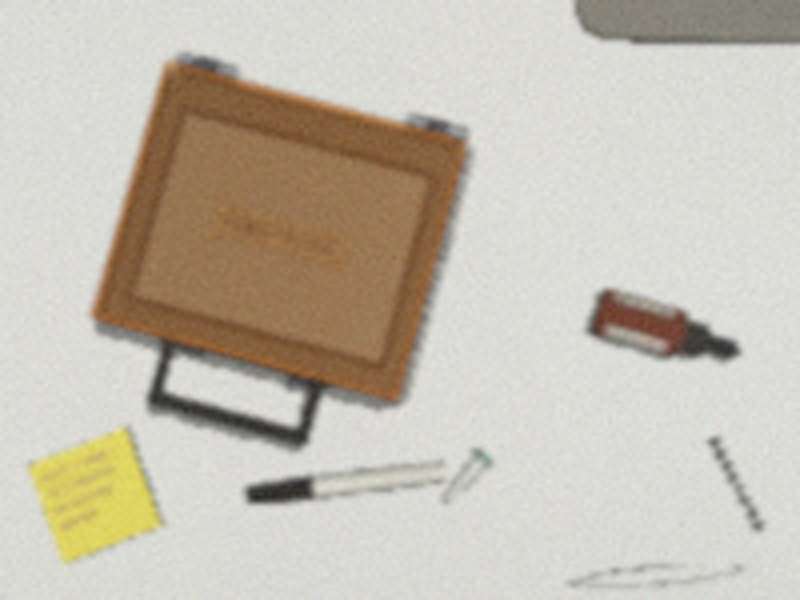

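View pics/sidec.png

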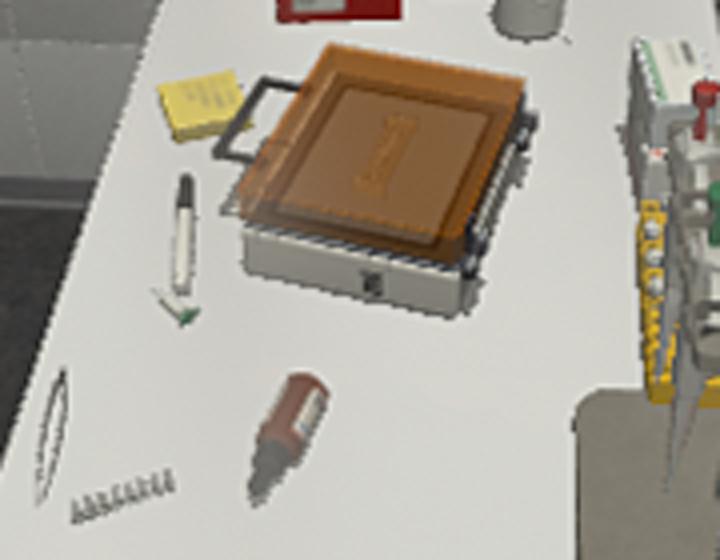

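The crops show the handle bar running from (150,402) to (304,440) in the top crop and from (262,80) to (217,153) in the side crop. The dropper's base is at (600,318) in the top crop and (310,385) in the side crop, and its teat is at (737,350) and (255,500). Next: segment and triangulate.

```bash
cat > vis.py <<'E'
import cv2,numpy as np
from cell import env
C={n:env.calibration(n) for n in("side","top")}
def KRt(n):
    c=C[n];K=np.array([[c['fx'],0,c['cx']],[0,c['fy'],c['cy']],[0,0,1]])
    return K,cv2.Rodrigues(c['rvec'])[0],np.array(c['tvec']).reshape(3,1)
def tri(s,t):
    P=[];
    for n in("side","top"):
        K,R,T=KRt(n);P.append(K@np.hstack([R,T]))
    X=cv2.triangulatePoints(P[0],P[1],np.array(s,float).reshape(2,1),np.array(t,float).reshape(2,1))
    X=(X[:3]/X[3]).ravel()
    return X,[np.linalg.norm((lambda q:q[:2]/q[2])(p@np.r_[X,1])-o) for p,o in zip(P,(s,t))]
def plane(n,uv,z):
    K,R,T=KRt(n);d=R.T@np.linalg.inv(K)@np.r_[uv,1.];o=(-R.T@T).ravel()
    return o+d*(z-o[2])/d[2]
def blob(mask,roi):
    """largest blob's pixels in roi (x0,y0,x1,y1), full-image coordinates"""
    m=np.zeros_like(mask);x0,y0,x1,y1=roi;m[y0:y1,x0:x1]=mask[y0:y1,x0:x1]
    k,l,s,_=cv2.connectedComponentsWithStats(m,connectivity=8)
    i=1+np.argmax(s[1:,4]);return np.argwhere(l==i)[:,::-1].astype(float)
def axis_ends(p):
    c=p.mean(0);vx,vy,_,_=cv2.fitLine(p.astype(np.float32),cv2.DIST_L2,0,.01,.01).ravel()
    d=np.array([vx,vy]);s=(p-c)@d
    return c+d*(s.min()-.5),c+d*(s.max()+.5),c
E
python3 - <<'E'
from vis import *
I={n:cv2.imread(f"pics/{n}0.png") for n in C}
def dark(n,th): return (I[n].max(2)<th).astype(np.uint8)
# dropper
M={n:((I[n].min(2)<(110 if n=="side" else 95))).astype(np.uint8) for n in C}
R={"top":(345,222,400,252),"side":(268,238,297,280)}
e={n:axis_ends(blob(M[n],R[n])) for n in C}
for n in C: print(n,[np.round(x,1) for x in e[n]],len(blob(M[n],R[n])))
tb,tt=sorted(e["top"][:2],key=lambda p:p[0]); sb,st=sorted(e["side"][:2],key=lambda p:p[1])
for s,t in((sb,tb),(st,tt)): X,r=tri(s,t);print("drop",X.round(4),np.round(r,1),plane("top",t,.016).round(4),plane("side",s,.016).round(4))
# handle
for n,r,th in(("top",(238,236,288,268),75),("side",(260,165,290,192),105)):
    p=blob(dark(n,th),r);print(n,len(p),cv2.boxPoints(cv2.minAreaRect(p.astype(np.float32))).round(1).tolist())
L=tri((275.5,170),(242.5,255.5));Rr=tri((264.2,188.2),(281,265))
print("bar",L,Rr)
# cover
for n in C:
    h=cv2.cvtColor(I[n],cv2.COLOR_BGR2HSV);m=cv2.inRange(h,(5,110,60),(20,255,255))
    p=blob(m,(220,150,350,260));print(n,"cover",len(p),cv2.boxPoints(cv2.minAreaRect(p.astype(np.float32))).round(1).tolist())
E
```

```text
side [array([273.4, 273.7]), array([286.8, 242.9]), array([280.2, 258. ])] 233
top [array([352.3, 232.1]), array([389.6, 242.8]), array([368.6, 236.8])] 349
drop [ 0.485  -0.1484  0.0225] [0.6 0.3] [ 0.4847 -0.1491  0.016 ] [ 0.4857 -0.142   0.016 ]
drop [ 0.4592 -0.2507  0.0112] [0.9 0.5] [ 0.4576 -0.2502  0.016 ] [ 0.4624 -0.2538  0.016 ]
top 272 [[240.5, 255.89999389648438], [245.0, 238.89999389648438], [287.20001220703125, 250.10000610351562], [282.79998779296875, 267.1000061035156]]
side 90 [[262.3999938964844, 187.89999389648438], [276.79998779296875, 166.1999969482422], [285.20001220703125, 171.8000030517578], [270.70001220703125, 193.5]]
bar (array([0.41526274, 0.14037903, 0.06601148]), [np.float64(0.8994045770522686), np.float64(0.6079364958309469)]) (array([0.39268307, 0.03984652, 0.06683262]), [np.float64(0.952272450846025), np.float64(0.6067838179436904)])
side cover 2334 [[268.3999938964844, 202.60000610351562], [280.20001220703125, 155.10000610351562], [340.20001220703125, 170.10000610351562], [328.3999938964844, 217.60000610351562]]
top cover 4857 [[227.8000030517578, 234.39999389648438], [245.8000030517578, 169.0], [321.3999938964844, 189.8000030517578], [303.3999938964844, 255.1999969482422]]
```

```bash
cat > geo.py <<'E'
from vis import *
from scipy.spatial.transform import Rotation as Ro
def quat(z,y):
    z=z/np.linalg.norm(z);y=y-z*(y@z);y/=np.linalg.norm(y)
    q=Ro.from_matrix(np.c_[np.cross(y,z),y,z]).as_quat();return q[[3,0,1,2]]
B=np.array([.485,-.149,.016]);t=np.array([-.259,-.966,0]);t/=np.linalg.norm(t)
up=np.array([0,0,1.]);cl=np.array([-t[1],t[0],0])
def dq(b,s=1): # tool leaning by b about closing axis: b=0 down, b=pi/2 pointing along t
    return quat(-up*np.cos(b)+t*np.sin(b),s*cl)
psi=np.radians(-14);vx=np.array([np.cos(psi),np.sin(psi),0]);vy=np.cross(up,vx)
H0=np.array([.404,.090,.069]);hinge=H0+.222*vx-.017*up
def hpos(a): return hinge+vx*(-.222*np.cos(a)+.017*np.sin(a))+up*(.222*np.sin(a)+.017*np.cos(a))
def hq(b,s=1): return quat(-up*np.cos(b)+vx*np.sin(b),s*(vx*np.cos(b)+up*np.sin(b)))
E
python3 - <<'E'
from geo import *
print("cover centre",plane("top",(274.6,212.1),.08),"pred",hinge-.094*vx)
ok=lambda p,q:(lambda j:None if j is None else np.round(j,2).tolist())(env.inverse_kinematics(p,q))
G=B+.042*t
for s in(1,-1):
  for b in(-50,-40,-30,40,50,60): print("d",s,b,ok(G+[0,0,0 if b<0 else .03],dq(np.radians(b),s)))
for s in(1,-1):
  for b in(-20,0,20,35): print("h",s,b,ok(hpos(0),hq(np.radians(b),s)))
  for b in(-40,-20,0,20): print("h50",s,b,ok(hpos(.873),hq(np.radians(b),s)))
E
```

```text
cover centre [0.52707549 0.05914941 0.08      ] pred [0.52819785 0.059034   0.052     ]
d 1 -50 [1.12, 0.91, -0.57, 1.87, -0.46, 0.89, 0.77]
d 1 -40 [1.05, 0.82, -0.56, 1.93, -0.37, 0.77, 0.65]
d 1 -30 [0.96, 0.73, -0.52, 1.98, -0.27, 0.67, 0.49]
d 1 40 [0.05, 0.66, -0.23, 2.05, 0.94, 1.04, -1.16]
d 1 50 [-0.03, 0.74, -0.22, 2.02, 0.99, 1.19, -1.26]
d 1 60 [-0.12, 0.83, -0.16, 1.99, 1.0, 1.32, -1.33]
d -1 -50 [0.62, 0.83, 0.1, 1.91, -0.96, 1.14, -1.94]
d -1 -40 [0.57, 0.75, 0.08, 1.96, -0.89, 0.97, -2.04]
d -1 -30 [0.5, 0.67, 0.08, 2.01, -0.8, 0.81, -2.18]
d -1 40 [0.73, 1.07, -1.2, 2.01, 1.36, 1.74, 1.76]
d -1 50 [0.54, 1.02, -0.99, 1.99, 1.32, 1.74, 1.71]
d -1 60 [0.35, 1.0, -0.79, 1.95, 1.27, 1.76, 1.67]
h 1 -20 [0.3, 0.59, -0.69, 2.05, 0.21, 0.93, -0.75]
h 1 0 [0.49, 0.55, -1.03, 2.25, 0.73, 0.73, -1.3]
h 1 20 None
h 1 35 None
h50 1 -40 [0.23, 0.63, -0.51, 1.56, -0.04, 1.63, -0.53]
h50 1 -20 [0.29, 0.45, -0.61, 1.74, 0.07, 1.33, -0.58]
h50 1 0 [0.46, 0.3, -0.84, 1.94, 0.26, 1.02, -0.75]
h50 1 20 [0.56, 0.15, -1.0, 2.15, 0.55, 0.7, -1.05]
h -1 -20 [0.63, 0.85, -1.19, 2.03, 0.6, 1.12, 2.01]
h -1 0 [0.6, 0.64, -1.19, 2.24, 0.85, 0.83, 1.74]
h -1 20 None
h -1 35 None
h50 -1 -40 [0.58, 0.9, -1.19, 1.53, 0.29, 1.72, 2.22]
h50 -1 -20 [0.64, 0.67, -1.18, 1.72, 0.37, 1.43, 2.25]
h50 -1 0 [0.69, 0.42, -1.17, 1.93, 0.44, 1.09, 2.23]
h50 -1 20 [0.7, 0.2, -1.17, 2.15, 0.62, 0.73, 2.03]
```

```bash
python3 - <<'E'
from geo import *
b0=np.radians(-42);f=lambda b:-up*np.cos(b)+t*np.sin(b)
G=B+.042*t; T=G-.003*f(b0)
env.grip(.062,30)
env.reach(T-.1*f(b0),dq(b0))
print("open tip clear; t",env.get_time())
print(env.movel(T,velocity=.08,stop_force=6),env.get_tcp_pos()-T,env.get_force())
env.grip(.0,30)
print("opening",env.get_opening(),env.get_gripper_force(),env.get_time())
env.movel(T+.03*up,velocity=.08)
P=G+.02*t
for k in range(1,7):
    b=b0+k*np.pi/12
    A=G+(P-G)*k/6; A[2]=.016+.03+(.03*k/6)
    env.movel(A-.003*f(b),velocity=.04,rot=dq(b))
print("opening",env.get_opening(),env.get_time(),env.get_force())
a=cv2.convertScaleAbs(env.camera("top")[155:305,305:465],alpha=1.5);s=env.camera("side")[170:320,210:370]
cv2.imwrite("pics/up.png",cv2.resize(np.hstack([a,s]),None,fx=2.5,fy=2.5,interpolation=cv2.INTER_CUBIC))
E
```

```text
open tip clear; t 2.275
False [ 0.00018982 -0.0006105   0.00022722] [-0.73600773 -0.32922654 -0.89162328]
opening 0.03103597695438378 30.250632436363958 4.05
opening 0.030666787760808487 7.2833 [ 0.39929481  0.09533444 -0.12458905]
```

View pics/up.png

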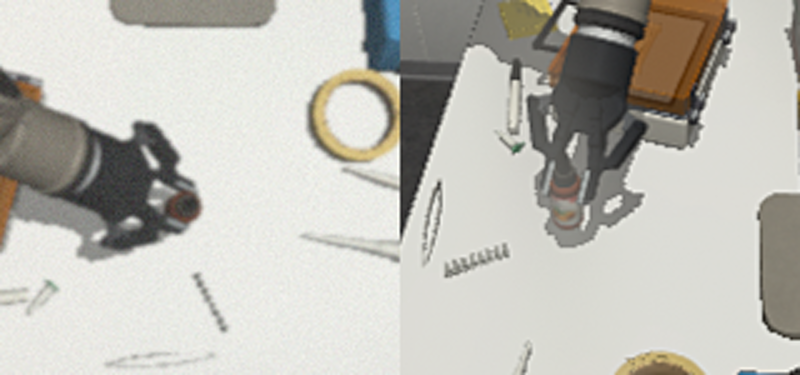

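The bottle is held upright: in the top half the cap is seen end-on at (183,207), and in the side half it is vertical at (565,200). I'll lower it until contact, release and back off.

```bash
python3 - <<'E'
from geo import *
p=env.get_tcp_pos();b=np.radians(48);f=-up*np.cos(b)+t*np.sin(b)
h=env.movel(p-[0,0,.05],velocity=.025,stop_force=3)
print(h,(p-env.get_tcp_pos())[2],env.get_tcp_pos(),env.get_force(),env.get_time())
env.grip(.06);env.dwell(.4)
q=env.get_tcp_pos();env.movel(q-.12*f,velocity=.1)
env.dwell(.4)
print(env.get_time(),env.get_force())
a=cv2.convertScaleAbs(env.camera("top")[155:305,305:465],alpha=1.5);s=env.camera("side")[170:320,210:370]
cv2.imwrite("pics/rel.png",cv2.resize(np.hstack([a,s]),None,fx=2.5,fy=2.5,interpolation=cv2.INTER_CUBIC))
E
```

```text
True 0.037169871846131984 [ 0.46866146 -0.20874264  0.04158401] [0.90102795 0.53428765 2.64534097] 8.7333
11.275 [ 0.47899416 -0.15066513 -0.36081151]
```

View pics/rel.png

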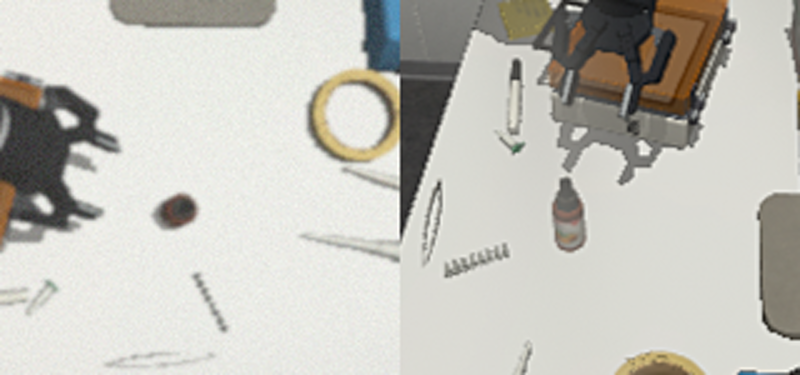

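The dropper stands alone, upright. In the top half its cap is at about (180,208), and in the side half it is vertical at (567,215). Next is the handle.

```bash
python3 - <<'E'
from geo import *
print("bar ray",plane("top",(262.1,259.7),.07),H0)
p=env.get_tcp_pos();env.movel(np.r_[p[:2],.26],velocity=.2)
env.grip(.03,40)
T=H0-[0,0,.005]
env.reach(T+[0,0,.1],hq(0))
print(env.get_time(),env.get_qpos())
print(env.movel(T,velocity=.06,stop_force=6),env.get_tcp_pos()-T,env.get_force(),env.get_time())
a=cv2.convertScaleAbs(env.camera("top")[180:300,215:345],alpha=1.5);s=env.camera("side")[140:260,230:360]
cv2.imwrite("pics/h.png",cv2.resize(np.hstack([a,s]),None,fx=3,fy=3,interpolation=cv2.INTER_CUBIC))
E
```

```text
bar ray [0.40375416 0.08848435 0.07      ] [0.404 0.09  0.069]
13.575 [-0.46857605  0.15250477  0.10849366  2.23114003 -0.02235169  0.75899073
 -0.58956363]
False [2.16228949e-04 6.02677866e-05 2.49055468e-04] [ 0.06623563 -0.64327753  1.21232999] 15.3917
```

View pics/h.png

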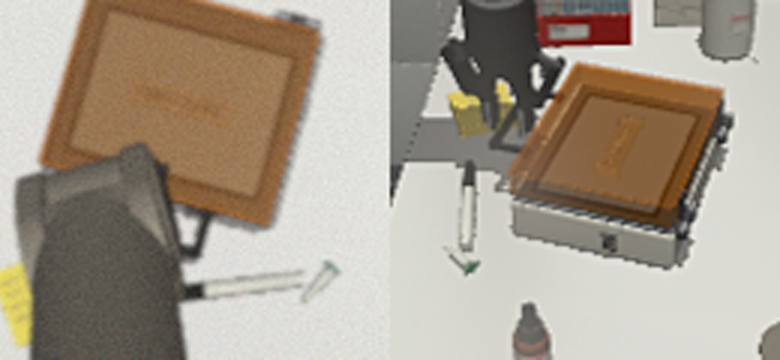

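The side half shows the fingers straddling the bar at about (510,115), clear of the hood and marker. I'll close the gripper and lift along the arc.

```bash
python3 - <<'E'
from geo import *
env.grip(0,40)
print("opening",env.get_opening(),env.get_gripper_force(),env.get_force(),env.get_time())
p=env.get_tcp_pos();off=p-H0
assert .007<env.get_opening()<.014
N=10
for k in range(1,N+1):
    a=.873*k/N;b=-np.radians(25)*k/N
    r=Ro.from_rotvec(vy*(-b)).apply(off)  # check sense below
    f=-up*np.cos(b)+vx*np.sin(b); r=.005*f
    env.movel(hpos(a)+r,velocity=.06,rot=hq(b))
    if k%3==1: print(k,env.get_force().round(1),round(env.get_opening(),4))
env.dwell(.5)
print(env.get_opening(),env.get_gripper_force(),env.get_force(),env.get_tcp_pos()-hpos(.873),env.get_time())
a=env.camera("top");s=env.camera("side")
cv2.imwrite("pics/topl.png",a);cv2.imwrite("pics/sidel.png",s)
cv2.imwrite("pics/l.png",cv2.resize(np.hstack([cv2.convertScaleAbs(a[150:310,210:410],alpha=1.5),s[130:290,200:400]]),None,fx=2,fy=2,interpolation=cv2.INTER_CUBIC))
E
```

```text
opening 0.008545833239761253 38.8816773891449 [ 8.44725143 -4.55294185 -2.23968157] 15.8083
1 [ 7.2 -3.5 -3.8] 0.0086
4 [ 8.3 -1.9 -7.1] 0.0086
7 [ 6.  -1.  -9.3] 0.0084
10 [  5.1  -0.2 -11.1] 0.0086
0.008318134016779093 38.962576389312744 [  5.46873233   0.80073813 -12.61733757] [-0.00224591  0.00050832 -0.00537879] 21.0583
```

View pics/l.png

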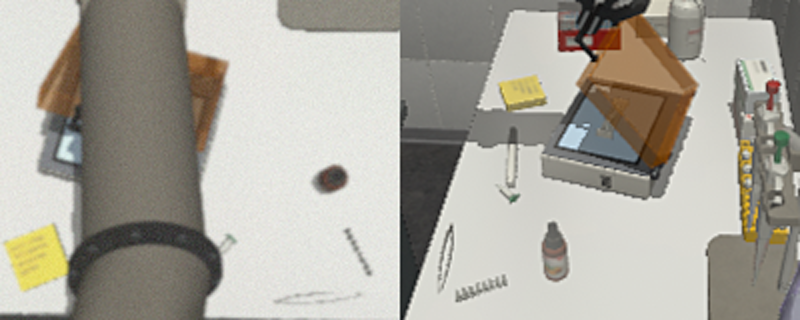

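The cover is open, with the bar gripped at (590,55) in the side half. The dropper still stands at (555,255) and the other things haven't moved. I'll check the angle by projecting known cover points into the side view.

```bash
python3 - <<'E'
from geo import *
c=C["side"];K=KRt("side")[0];h=hinge+[0,0,.002]
for d in(0,45,50,55):
    a=np.radians(d);u=vx*np.cos(a)-up*np.sin(a);w=up*np.cos(a)+vx*np.sin(a)
    P=[h+x*u+z*w+y*vy for x,z,y in((-.184,.032,-.103),(-.184,.032,.103),(-.008,.032,-.103),(-.008,.032,.103),(-.222,.017,-.05))]
    q=cv2.projectPoints(np.array(P),c["rvec"],c["tvec"],K,None)[0][:,0]
    print(d,((q-[0,130])*2+[0,0]).round().tolist())
cv2.imwrite("pics/lc.png",cv2.resize(cv2.imread("pics/sidel.png")[120:230,260:370],None,fx=5,fy=5,interpolation=cv2.INTER_CUBIC))
E
```

```text
0 [[535.0, 132.0], [581.0, 58.0], [647.0, 156.0], [681.0, 76.0], [526.0, 114.0]]
45 [[579.0, 76.0], [624.0, 3.0], [663.0, 161.0], [695.0, 81.0], [567.0, 41.0]]
50 [[589.0, 73.0], [632.0, -0.0], [665.0, 162.0], [696.0, 82.0], [577.0, 36.0]]
55 [[599.0, 70.0], [641.0, -3.0], [666.0, 163.0], [698.0, 83.0], [587.0, 32.0]]
```

View pics/lc.png

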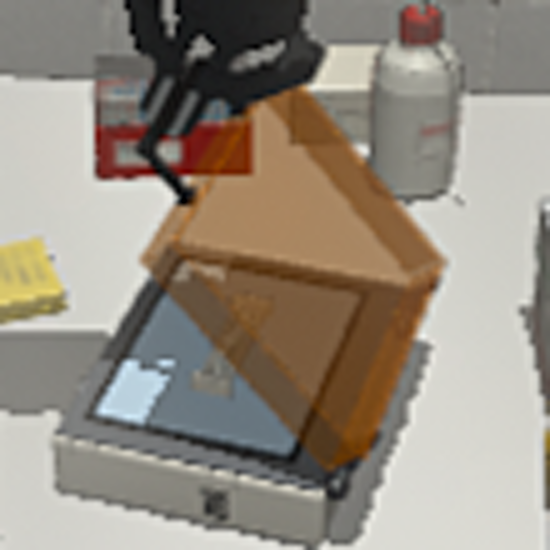

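Observed points, in the units printed above, are the front corner at (591,76) and the handle end at (578,40). The 50° prediction is (589,73) and (577,36), so the angle is right within about 1°. I'll hand it in.

```bash
python3 - <<'E'
from cell import env
env.dwell(.3);print(env.get_opening(),abs(env.get_joint_velocities()).max(),env.get_time());print(env.job_done())
E
```

```text
0.008383844152324621 0.0021460169599855604 21.4583
the job is handed in; nothing more can be done
None
```

I handed the job in at about 21.5 s: the dropper stands upright and released about 6 cm from where its base lay, and the gripper is holding the cover steady at about 50° by its handle bar, checked to within about 1° in the side view.

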